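# Gratin under the grill

### The arm

A 7-joint arm with a two-finger parallel gripper is mounted at the origin on a cart in front of the work surface, level with it; the furniture and walls round the work are solid. World frame = base frame: x ahead of the robot, y to its left, z up, the work surface at z = 0. Lengths are in m, angles in rad, forces in N, time in s.
With the tool pointing down it reaches from about 0.4 to 0.875 m from the base axis. Payload 19.3 kg.
Tool frame: the origin (TCP) lies midway between the tips of the shut fingers; the grasp point (between the pads) lies 19 mm behind it (bot.pinch_z is the distance from the TCP to the grasp point, in m); z points along the fingers, y is the line along which they close (so a half turn about z gives the same grasp; the last joint's range is limited). The gripper opens to 85 mm and grips with 20 to 120 N. Pads are 22 mm wide; open, the fingers measure 114 mm over their backs; the gripper's body (76 mm by 85 mm) begins 54 mm behind the grasp point. The pads swing forward as they close: fully open they stand 13 mm farther back than shut.
Start: joints at [-1.258, 0.521, -0.036, 1.599, 0.021, 1.021, -0.113], TCP at [0.233, 0.58, 0.231] pointing down, gripper open.
Joint ranges: [-2.91, 2.91], [-0.3, 2.13], [-1.5, 1.42], [0.17, 2.43], [-1.26, 4.41], [0.16, 1.93], [-2.52, 2.52]. Speed limits (rad/s): [1.89, 1.89, 2.39, 2.39, 3.01, 3.01, 3.01].

### API

Orientations are given as [roll, pitch, yaw] about the fixed x, y, z axes, in that order (R = Rz(yaw) Ry(pitch) Rx(roll)).
In Python, from workcell import observe, viewer, bot gives the robot as it stands. The module is installed in compiled form; this text tells all that it offers.
- The arm moves only by the tool play_rows, never from a script. Its argument "motion" is a list of rows, each a list of 7 numbers: the shift along the tool's x, y, z in cm, then the turn, a rotation vector about the tool's x, y, z in rad, then the opening, from -1 (shut) to 1 (fully open), so that 0 is half open. A call has exactly 5 rows; each row is the pose to reach, as a shift and turn from the pose commanded when the call began, along the tool's axes at that moment; what a row does not reach only later rows make up. A row lasts 1/10 s, in which the tool goes at most 50 mm and 8.59 degrees, less where a joint would pass 70% of its speed; a pose out of reach is approached as far as the arm can. A call with a gripper value outside its range is refused whole. The fingers move at their own pace and stop on an object; "squeeze" is the grip in N (left out, the last holds). Time passes only in rows, so rows that repeat a pose let the fingers close, or fill a call up. It gives the time, the measured TCP pose, the force, the opening and the grip force at its end, in the units of the state.
- observe(): the state, without advancing time (a new reading comes with each control period).
- viewer.grab_frame(name): name is "side" or "top" or "wrist"; returns (picture, depth): 420x560x3 uint8, red, green, blue; 420x560 float32, m along the optical axis (not along the pixel's ray), 0 where there is no reading.
- viewer.camera_info(name): a dict with "fx", "fy", "cx", "cy" (pixels), "R" (3x3) and "t" (3): a world point X has camera coordinates R X + t. Camera axes: x right, y down, z forward; pixel columns grow to the right and rows downward; lengths in m; the calibration is good to about 2 mm. The wrist camera is an equidistant fisheye: a pixel r from the principal point sees the ray r / f radians off the axis. A picture is of the moment at which its call begins: read the wrist's pose just before it. camera_info takes no time and is no camera call; for the wrist camera it gives the pose at the moment of the call.
- bot.job_done(): hands the job in; it is judged then, once.
The state is a dict: "clock": time; "qpos": joint angles; "qd": joint speeds; "joint_efforts": joint torques, N m; "position": TCP position; "tool_rot": TCP orientation; "force": force on the tool from outside, world axes, zero at the start; "moment": the same for the moment, N m; "grip_width": finger opening in m; "finger_force": force on a finger pad.
Only numpy, scipy, OpenCV 4.12 (cv2) and the standard library are available. Lean on these libraries where they do the work, as an engineer would, in place of code of your own. Each camera call takes 0.05 s, during which the arm holds its last target. There are 200 camera calls.

### The job

Get the potato gratin under the table-top grill: raise the grill's head to the top of its travel by the handle on it, then push the dish along the worktop, up the sloping front and over the rolled lip until the whole dish has dropped behind the lip and sits level on the rack. Push it, do not pick it up, do not tip it and do not let it knock against the head. Then bring the head right down again over the dish, let go, and leave the salt shaker, the pepper mill and the mug by the garlic standing where they are.

Things in the scene. Friction and masses are not known exactly. Their poses are not given: they have to be found in the camera images.
- grill: Steel table-top grill (salamander), fixed, 320 mm deep, 222 wide, 212 high. Origin on the worktop under the middle of its rack; x points from its open front to its back (the way a dish is pushed in), z up. From the front: sloping apron, rolled lip, level rack, stop plate 30 mm high at x = +96 mm, mast housing from x = 101 mm to 161 mm. Side guides run along apron and rack.
- lip (a point): Middle of the top of the rolled lip, 18 mm above the worktop, at grill x = -102 mm (the lip is 7 mm thick). In front of it the apron slopes down at about 17 degrees to the worktop at grill x = -161 mm; behind it the rack lies 8 mm lower. Same axes as the grill.
- rack (a point): Middle of the wire rack's top, 10 mm above the worktop, at grill x = 0, y = 0. The rack runs from the lip (x = -98 mm) to the stop plate (x = +96 mm). Side guides, 29 mm high, stand 150 mm apart along it and flare to 190 mm apart at the foot of the apron. Same axes as the grill.
- head (a joint): Height of the grill's head over its low stop, m: 0 = right down (underside 60 mm above the worktop), 0.035 = top. It starts almost down, too low for the dish to come over the lip. A steel box 190 mm wide, 53 high, over grill x = -30 to +100 mm. It slides straight up and down, stays where it is left, takes about 11 N to raise, 4 N to lower.
- head_handle (a point): Middle of the handle on top of the head: a black horizontal bar, 14 mm thick, 100 mm of free length along the grill's y axis, 36 mm of free space below it; at grill x = +20 mm, y = 0, and 156 mm above the worktop when the head is right down. It rises with the head.
- dish_middle (a point): Centre of the white oven dish of potato gratin: 180 mm long (x), 120 wide (y), 42 high (z up; centre 21 mm above its underside), corners rounded to 16 mm, about 0.6 kg. It stands on the worktop before the grill, +x end towards it, not quite in line. On the rack it has 7 mm of play fore and aft and 15 mm each side, and is 8 mm below the lowered head.
- salt_shaker: Salt shaker, 44 mm across, 90 mm high, standing beside the grill's mouth; origin at the centre of its underside.
- pepper_mill: Wooden pepper mill, 58 mm across, 170 mm high, standing beside the grill's mouth; origin at the centre of its underside.
- mug: White mug, 83 mm across, 86 mm high, standing near the garlic bulb left of the dish; origin on its underside.

How it is judged:
On the way, in this order (a step that is already met when the one before it is completed fails the run):
1. the head is raised (more than 25 mm) (value of joint head above 0.025 m), for 0.2 s.
2. the whole dish is behind the lip, level on the rack (x of dish_middle in the frame of grill between -0.013 and 0.013 m and y of dish_middle in the frame of grill between -0.022 and 0.022 m and z of dish_middle in the frame of grill between 0.027 and 0.035 m and angle between dish_middle's own z axis and vertical below 0.035 rad), for 0.2 s.
At the end, for the whole second after the job is handed in: The dish lies at rest on the rack behind the lip: its centre within 13 mm of the bed's middle along the grill's x and 22 mm across, 27 to 35 mm above the worktop, level within 2 degrees; the head is down to within 5 mm of its low stop; nothing is held (all of step 2 and value of joint head below 0.005 m and linear speed of dish below 0.01 m/s); the robot touches nothing.
It fails at once if the dish is picked up (its centre more than 80 mm above the worktop) (height (world z) of dish_middle above 0.08 m).
It fails at once if the dish is tipped by more than 20 degrees (angle between dish_middle's own z axis and vertical above 0.35 rad).
It fails at once if the dish is jammed against the head (more than 8 N) (contact force between dish and head above 8 N).
It fails at once if the salt shaker, pepper mill or mug is knocked over or shifted by more than 40 mm (distance of any of salt_shaker, pepper_mill, mug from where it was at the start of the episode above 0.04 m or angle between any of salt_shaker, pepper_mill, mug's own z axis and vertical above 0.5 rad).
It also fails if it takes over 70 s, if anything falls off the work surface, if the arm or the gripper's body presses on something with over 40 N, if the wrist force passes 120 N, or if a joint passes its speed limit or range.

## Working session

There is one attempt and no reset: what is moved stays moved. The work goes in short steps, Python scripts to look and compute and a tool call to move; the robot and the scene stay as the last step left them, time stands still between calls to the robot, and variables do not carry over. Pictures are saved under pics/ and viewed, at most 10 in all, crops included, and the job is handed in when it is done.

Besides the shell and the picture viewer there is one more tool, called as name([rows], argument=value, ...), one row to a line, values as JSON. play_rows: Moves the arm, as the interface text tells. Its arguments: {"type":"object","properties":{"motion":{"type":"array"},"squeeze":{"type":"number"}},"required":["motion"]}

```bash
mkdir -p pics
python3 - <<'E'
from workcell import observe, viewer, bot
import cv2,numpy as np
s=observe();print(s['clock'],s['position'],s['tool_rot'],s['grip_width'],bot.pinch_z)
for n in('side','top'):
    p,d=viewer.grab_frame(n);cv2.imwrite(f'pics/{n}0.png',p[:,:,::-1]);np.savez(f'pics/{n}0.npz',p=p,d=d,**viewer.camera_info(n))
    print({k:np.round(v,3).tolist() for k,v in viewer.camera_info(n).items()})
E
```

```text
0.0 [0.23335208 0.57944679 0.23072929] [-3.14046919e+00  8.68978392e-05  2.75876760e+00] 0.08535449619146612 0.0187
{'fx': 457.42, 'fy': 457.42, 'cx': 274.645, 'cy': 210.287, 'R': [[0.911, -0.411, 0.017], [-0.224, -0.531, -0.817], [0.345, 0.741, -0.576]], 't': [-0.513, 0.299, 1.017]}
{'fx': 380.602, 'fy': 380.602, 'cx': 278.858, 'cy': 204.229, 'R': [[0.027, -1.0, -0.004], [-0.993, -0.026, -0.113], [0.113, 0.007, -0.994]], 't': [0.095, 0.596, 1.037]}
```

View pics/side0.png

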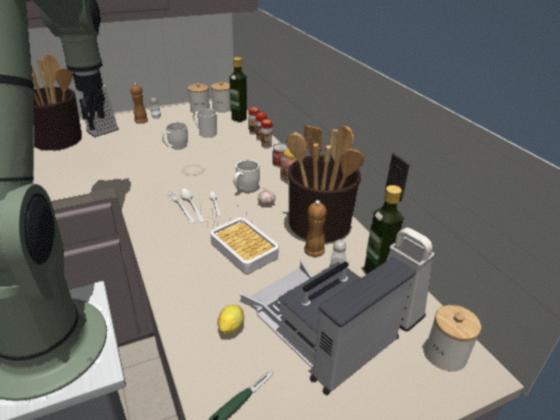

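View pics/top0.png

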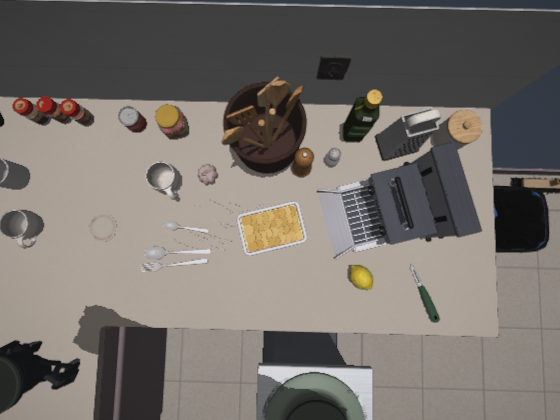

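The side view shows the grill at lower right with its mouth towards the dish. In the top view the dish is near (272,229), the grill runs from (325,220) to (475,195), the handle is near (402,203), the mug at (163,178), the mill at (303,160) and the salt shaker at (334,156). Next I'll measure with depth.

```bash
cat > h.py <<'E'
import numpy as np,cv2
def cloud(f):
    D=np.load(f);d=D['d'];v,u=np.mgrid[:420,:560]
    P=np.stack([(u-D['cx'])/D['fx']*d,(v-D['cy'])/D['fy']*d,d],-1)
    return (P-D['t'])@D['R'],D['p'],d>0
def rect(W,m):
    n,l,st,c=cv2.connectedComponentsWithStats(m.astype(np.uint8))
    k=1+np.argmax(st[1:,4]);q=W[l==k]
    return cv2.minAreaRect((q[:,:2]*1000).astype(np.float32)),st[k],np.round(np.median(q[:,2]),4)
E
python3 - <<'E'
from h import *
W,p,ok=cloud('pics/top0.npz')
def box(u0,u1,v0,v1):
    m=np.zeros(ok.shape,bool);m[v0:v1,u0:u1]=1;return m&ok
z=W[...,2]
print('table z',np.median(z[250:320,150:250]))
for n,b,lo,hi in [('mast',(420,490,140,245),.2,.225),('head',(365,440,155,250),.105,.135),('handle',(380,420,165,235),.145,.185),('dish',(232,312,195,262),.025,.06),('mill',(290,318,140,182),.1,.2),('salt',(322,345,145,170),.06,.1),('mug',(140,185,155,205),.07,.1)]:
    print(n,rect(W,box(*b)&(z>lo)&(z<hi)))
# heights along grill line
a=W[box(318,392,170,255)&(z<.1)]
np.save('pics/g.npy',a)
q=cv2.resize(p[130:270,220:500,::-1],None,fx=2.8,fy=2.8,interpolation=cv2.INTER_CUBIC);cv2.imwrite('pics/crop1.png',q)
E
```

```text
table z 0.0003922068306285801
mast (((621.9249877929688, -304.6040344238281), (221.8292694091797, 61.30495834350586), 15.331377983093262), array([ 430,  142,   52,   96, 2455], dtype=int32), np.float64(0.2129))
head (((596.35546875, -210.6488037109375), (211.0281524658203, 145.26669311523438), 15.298867225646973), array([ 369,  157,   71,   88, 3688], dtype=int32), np.float64(0.1178))
handle (((591.8745727539062, -197.94906616210938), (132.12960815429688, 14.79148006439209), 15.358757972717285), array([394, 177,  20,  52, 316], dtype=int32), np.float64(0.1662))
dish (((526.2294311523438, 130.3636474609375), (119.88165283203125, 179.8850860595703), 15.242850303649902), array([ 236,  201,   71,   55, 2748], dtype=int32), np.float64(0.0338))
mill (((709.28564453125, 54.13019561767578), (60.690189361572266, 49.679141998291016), 55.95779037475586), array([290, 140,  24,  28, 424], dtype=int32), np.float64(0.155))
salt (((730.8623657226562, -36.332603454589844), (33.282493591308594, 31.598649978637695), 40.9228515625), array([327, 148,  14,  14, 138], dtype=int32), np.float64(0.0853))
mug (((654.6344604492188, 427.63702392578125), (93.25804901123047, 77.2123031616211), 63.683692932128906), array([145, 162,  31,  36, 264], dtype=int32), np.float64(0.0806))
```

View pics/crop1.png

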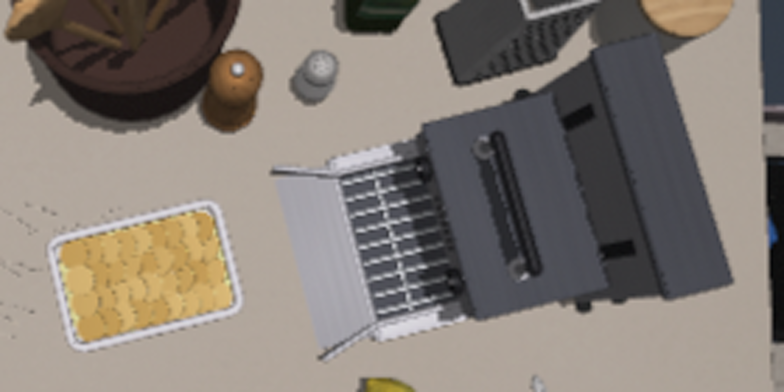

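The crop confirms that the dish axis is parallel to the grill axis within about 1°, with the dish offset sideways by about 23 mm. The head and handle are at crop (515,205) and the mouth is clear. Next is a helper that turns targets in the grill frame into moves.

```bash
cat >> h.py <<'E'
from scipy.spatial.transform import Rotation as Ro
O=np.array([.587,-.1785,0]);G=Ro.from_euler('z',-74.67,degrees=True)
def state():
    from workcell import observe
    s=observe();Rt=Ro.from_euler('xyz',s['tool_rot'])
    g=G.inv().apply(s['position']-O)*1000
    print('t',round(s['clock'],2),'grill mm',g.round(1),'rot',np.degrees(s['tool_rot']).round(1),'F(grill)',G.inv().apply(s['force']).round(1),'w',round(s['grip_width'],4),'ff',np.round(s['finger_force'],1))
    return s,Rt
def go(g,yaw,tilt=0):
    """g in grill mm, yaw deg world of tool x; row shift cm + rotvec"""
    s,Rt=state();p=O+G.apply(np.array(g)/1000)
    T=Ro.from_euler('xyz',[180,tilt,yaw],degrees=True)
    print('to',g,yaw,'row',(Rt.inv().apply(p-s['position'])*100).round(2),(Rt.inv()*T).as_rotvec().round(3))
E
python3 - <<'E'
from h import *
from workcell import viewer
go([20,0,240],15.33)
s,Rt=state();c=viewer.camera_info('wrist');print('cam in tool',Rt.inv().apply(-c['R'].T@c['t']-s['position']).round(3))
E
```

```text
t 0.1 grill mm [-824.5 -140.6  230.8] rot [-179.9    0.   158.1] F(grill) [-0.4  1.1 -0.2] w 0.0851 ff 0.0
to [20, 0, 240] 15.33 row [-62.32 -58.7   -0.85] [-0.000e+00  1.000e-03  2.491e+00]
t 0.1 grill mm [-824.5 -140.6  230.8] rot [-179.9    0.   158.1] F(grill) [-0.4  1.1 -0.2] w 0.0851 ff 0.0
cam in tool [ 0.075 -0.001 -0.141]
```

play_rows([
  [-3.6,-3.4,0,0,0,0.145,1],
  [-7.2,-6.8,0,0,0,0.29,1],
  [-10.8,-10.2,0,0,0,0.435,1],
  [-14.4,-13.6,0,0,0,0.58,1],
  [-18,-17,0,0,0,0.72,1],
])

```text
clock: 0.6
position: [0.3373, 0.3528, 0.2312]
tool_rot: [-3.141, -0.0, 2.033]
force: [1.4, 0.6, -0.3]
grip_width: 0.0854
finger_force: 0.0
```

```bash
python3 -c "
from h import *
go([20,0,240],15.33)"
```

```text
t 0.6 grill mm [-578.4 -100.3  231.2] rot [-180.    -0.   116.5] F(grill) [-0.2  1.5 -0.3] w 0.0854 ff 0.0
to [20, 0, 240] 15.33 row [-60.65  -1.72  -0.88] [-0.     0.     1.765]
```

play_rows([
  [-5,-0.15,0,0,0,0.145,1],
  [-10,-0.3,0,0,0,0.29,1],
  [-15,-0.45,0,0,0,0.435,1],
  [-20,-0.6,-0.4,0,0,0.58,1],
  [-25,-0.7,-0.8,0,0,0.72,1],
])

```text
clock: 1.1
position: [0.4436, 0.127, 0.2394]
tool_rot: [-3.141, -0.0, 1.313]
force: [1.3, 0.9, 0.3]
grip_width: 0.0856
finger_force: 0.0
```

```bash
python3 -c "
from h import *
go([20,0,240],15.33)"
```

```text
t 1.1 grill mm [-332.5  -57.6  239.4] rot [-180.    -0.    75.2] F(grill) [-0.6  1.5  0.3] w 0.0856 ff 0.0
to [20, 0, 240] 15.33 row [-27.61  22.66  -0.06] [-0.    -0.     1.045]
```

play_rows([
  [-3.8,3.1,0,0,0,0.145,1],
  [-7.6,6.2,0,0,0,0.29,1],
  [-11.4,9.3,0,0,0,0.435,1],
  [-15.2,12.4,0,0,0,0.58,1],
  [-19,15.5,0,0,0,0.725,1],
])

```text
clock: 1.6
position: [0.5464, -0.0955, 0.2392]
tool_rot: [-3.141, -0.0, 0.588]
force: [-0.5, 0.3, 0.9]
grip_width: 0.0855
finger_force: 0.0
```

```bash
python3 -c "
from h import *
go([20,0,240],15.33)"
```

```text
t 1.6 grill mm [-90.8 -17.2 239.2] rot [-180.    -0.    33.7] F(grill) [-0.4 -0.4  0.9] w 0.0855 ff 0.0
to [20, 0, 240] 15.33 row [-1.86 11.05 -0.08] [-0.    -0.     0.321]
```

play_rows([
  [-0.6,3.7,0,0,0,0.107,1],
  [-1.2,7.4,0,0,0,0.214,1],
  [-1.86,11.05,0,0,0,0.321,1],
  [-1.86,11.05,0,0,0,0.321,1],
  [-1.86,11.05,0,0,0,0.321,1],
])

```text
clock: 2.1
position: [0.5921, -0.1963, 0.2386]
tool_rot: [-3.141, 0.001, 0.272]
force: [-0.6, 0.3, -0.4]
grip_width: 0.0854
finger_force: 0.0
```

Run:
```python
from h import *
from workcell import viewer
go([20,0,140],15.33)
for n in('wrist','side'):
    p,d=viewer.grab_frame(n);cv2.imwrite(f'pics/{n}1.png',p[:,:,::-1])
a=cv2.imread('pics/wrist1.png');b=cv2.imread('pics/side1.png')[170:400,220:460]
b=cv2.resize(b,None,fx=1.5,fy=1.5)[:345];b=cv2.copyMakeBorder(b,0,420-b.shape[0],0,0,cv2.BORDER_CONSTANT)
cv2.imwrite('pics/m1.png',np.hstack([a[:, :440],b]))
```

```text
t 2.1 grill mm [1.850e+01 2.000e-01 2.386e+02] rot [-1.80e+02  1.00e-01  1.56e+01] F(grill) [-0.5 -0.5 -0.4] w 0.0854 ff 0.0
to [20, 0, 140] 15.33 row [-0.01  0.15  9.86] [-0.     0.001  0.004]
```

View pics/m1.png

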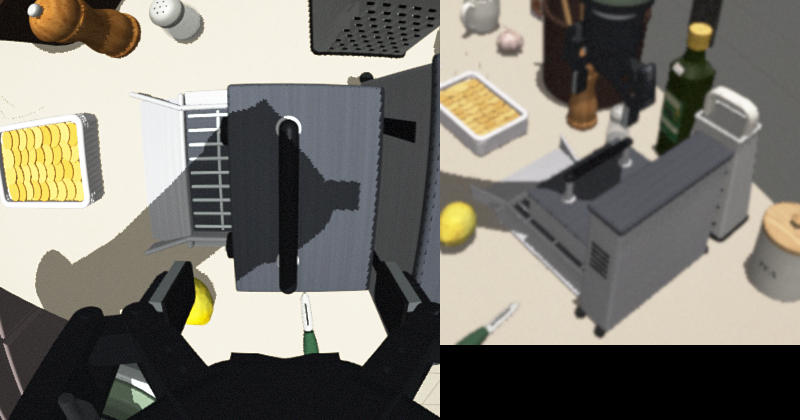

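The wrist view has the handle bar at column 288, midway between the fingers at about 175 and 395, so they straddle it. I'll descend and grip.

play_rows([
  [0,0.1,3,0,0,0,1],
  [0,0.15,6,0,0,0,1],
  [0,0.15,8.5,0,0,0,1],
  [0,0.15,9.8,0,0,0,1],
  [0,0.15,9.8,0,0,0,1],
], squeeze=60)

```text
clock: 2.7
position: [0.5922, -0.1961, 0.1403]
tool_rot: [-3.14, 0.002, 0.274]
force: [-0.4, -0.3, 1.3]
grip_width: 0.0856
finger_force: 0.0
```

play_rows([
  [0,0,0,0,0,0,-1],
  [0,0,0,0,0,0,-1],
  [0,0,0,0,0,0,-1],
  [0,0,0,0,0,0,-1],
  [0,0,0,0,0,0,-1],
])

```text
clock: 3.2
position: [0.5934, -0.1986, 0.1419]
tool_rot: [3.139, -0.001, 0.272]
force: [11.5, -34.4, -4.3]
grip_width: 0.0129
finger_force: 36.4
```

```bash
python3 -c "
from h import *
state()"
```

```text
t 3.2 grill mm [ 21.    0.8 141.9] rot [ 1.798e+02 -1.000e-01  1.560e+01] F(grill) [36.2  2.  -4.3] w 0.0129 ff 36.4
```

play_rows([
  [0,0.15,0,0,0,0,-1],
  [0,0.25,0,0,0,0,-1],
  [0,0.25,0,0,0,0,-1],
  [0,0.25,-0.3,0,0,0,-1],
  [0,0.25,-0.6,0,0,0,-1],
])

```text
clock: 3.7
position: [0.5934, -0.199, 0.1468]
tool_rot: [-3.141, 0.001, 0.273]
force: [3.0, 4.1, -10.4]
grip_width: 0.0121
finger_force: 58.5
```

```bash
python3 -c "
from h import *
state()"
```

```text
t 3.7 grill mm [ 21.4   0.7 146.8] rot [-180.     0.    15.7] F(grill) [ -3.1   3.9 -10.4] w 0.0121 ff 58.5
```

play_rows([
  [0,0,-0.6,0,0,0,-1],
  [0,0,-1.2,0,0,0,-1],
  [0,0,-1.8,0,0,0,-1],
  [0,0,-2.2,0,0,0,-1],
  [0,0,-2.4,0,0,0,-1],
])

```text
clock: 4.2
position: [0.5934, -0.199, 0.1713]
tool_rot: [-3.141, 0.0, 0.273]
force: [3.6, 4.1, -10.1]
grip_width: 0.0118
finger_force: 58.6
```

play_rows([
  [0,0,-0.1,0,0,0,-1],
  [0,0,-0.2,0,0,0,-1],
  [0,0,-0.3,0,0,0,-1],
  [0,0,-0.3,0,0,0,-1],
  [0,0,-0.3,0,0,0,-1],
])

```text
clock: 4.7
position: [0.5934, -0.1989, 0.1733]
tool_rot: [-3.141, 0.001, 0.273]
force: [6.8, 1.7, -20.0]
grip_width: 0.0117
finger_force: 59.3
```

play_rows([
  [0,0,-0.05,0,0,0,-1],
  [0,0,-0.1,0,0,0,-1],
  [0,0,-0.15,0,0,0,-1],
  [0,0,-0.2,0,0,0,-1],
  [0,0,-0.2,0,0,0,-1],
])

```text
clock: 5.2
position: [0.5932, -0.1989, 0.1736]
tool_rot: [-3.141, 0.002, 0.273]
force: [16.6, -3.2, -49.5]
grip_width: 0.012
finger_force: 58.5
```

It is at the top stop. I'll relax, release and rise.

play_rows([
  [0,0,0.25,0,0,0,-1],
  [0,0,0.25,0,0,0,0],
  [0,0,0.25,0,0,0,1],
  [0,0,0.25,0,0,0,1],
  [0,0,0.25,0,0,0,1],
])

```text
clock: 5.7
position: [0.5935, -0.1999, 0.1742]
tool_rot: [3.141, -0.0, 0.272]
force: [-0.9, -0.9, -0.4]
grip_width: 0.0694
finger_force: 0.0
```

play_rows([
  [0,0,-1,0,0,0,1],
  [0,0,-4,0,0,0,1],
  [0,0,-7,0,0,0,1],
  [0,0,-8,0,0,0,1],
  [0,0,-8,0,0,0,1],
])

```text
clock: 6.2
position: [0.594, -0.1999, 0.2557]
tool_rot: [3.14, -0.003, 0.273]
force: [0.3, 0.1, -0.1]
grip_width: 0.0851
finger_force: 0.0
```

Run:
```python
from h import *
from workcell import viewer
go([-460,23,250],105.33)
p,d=viewer.grab_frame('top');np.savez('pics/top1.npz',p=p,d=d,**viewer.camera_info('top'))
W,p,ok=cloud('pics/top1.npz');z=W[...,2]
m=np.zeros(ok.shape,bool);m[195:262,232:312]=1
r,_,zz=rect(W,m&ok&(z>.025)&(z<.06));print(r,zz)
print('dish grill',G.inv().apply(np.array([*r[0],0])/1000-O)*1000)
m=np.zeros(ok.shape,bool);m[160:250,365:440]=1
h=z[m&ok&(z>.1)&(z<.2)];print(np.histogram(h,bins=20))
```

```text
t 6.2 grill mm [ 22.5   1.1 255.7] rot [ 1.799e+02 -1.000e-01  1.560e+01] F(grill) [-0.   0.4 -0.1] w 0.0851 ff 0.0
to [-460, 23, 250] 105.33 row [  2.44 -48.24   0.51] [ 3.000e-03 -1.000e-03 -1.566e+00]
((526.3043823242188, 130.33029174804688), (119.99581146240234, 180.0203857421875), 15.245926856994629) 0.0338
dish grill [-313.88842835   23.11193747    0.        ]
(array([  18,   21,   26,   32,   40,   50,   61,   69,  125, 2305,  413,
         21,   19,   13,   17,   20,   13,   11,   55,  183]), array([0.10112694, 0.10606626, 0.11100557, 0.11594489, 0.1208842 ,
       0.12582352, 0.13076283, 0.13570215, 0.14064146, 0.14558078,
       0.15052009, 0.15545941, 0.16039872, 0.16533804, 0.17027735,
       0.17521667, 0.18015598, 0.1850953 , 0.19003462, 0.19497393,
       0.19991325]))
```

The head top is at 0.148, which is the top of its travel, and the dish hasn't moved. Now to behind the dish with the tool turned.

play_rows([
  [0.2,-4.4,0,0,0,-0.145,1],
  [0.4,-8.8,0,0,0,-0.29,1],
  [0.6,-13.2,0,0,0,-0.435,1],
  [0.8,-17.6,0,0,0,-0.58,1],
  [1,-22,0,0,0,-0.725,1],
])

```text
clock: 6.75
position: [0.5427, 0.0167, 0.2528]
tool_rot: [-3.141, 0.001, 1.004]
force: [1.7, -0.1, -0.4]
grip_width: 0.0854
finger_force: 0.0
```

```bash
python3 -c "
from h import *
go([-460,23,200],105.33)"
```

```text
t 6.75 grill mm [-200.     8.9  252.8] rot [-1.799e+02  1.000e-01  5.750e+01] F(grill) [ 0.5  1.6 -0.4] w 0.0854 ff 0.0
to [-460, 23, 200] 105.33 row [ 18.52 -18.31   5.28] [-0.001  0.    -0.834]
```

play_rows([
  [3.2,-3.1,0,0,0,-0.145,1],
  [6.4,-6.2,0,0,0,-0.29,1],
  [9.6,-9.3,1,0,0,-0.435,1],
  [12.8,-12.4,2,0,0,-0.58,1],
  [16,-15.5,3,0,0,-0.725,1],
])

```text
clock: 7.25
position: [0.4991, 0.2351, 0.2225]
tool_rot: [-3.14, 0.0, 1.729]
force: [1.4, 0.3, -0.4]
grip_width: 0.0857
finger_force: 0.0
```

```bash
python3 -c "
from h import *
go([-450,23,200],105.33);go([-450,23,20],105.33)"
```

```text
t 7.25 grill mm [-422.2   24.6  222.5] rot [-179.9    0.    99.1] F(grill) [ 0.1  1.4 -0.4] w 0.0857 ff 0.0
to [-450, 23, 200] 105.33 row [ 2.75 -0.46  2.25] [-0.001  0.    -0.109]
t 7.25 grill mm [-422.2   24.6  222.5] rot [-179.9    0.    99.1] F(grill) [ 0.1  1.4 -0.4] w 0.0857 ff 0.0
to [-450, 23, 20] 105.33 row [ 2.75 -0.44 20.25] [-0.001  0.    -0.109]
```

play_rows([
  [1.4,-0.2,1,0,0,-0.05,1],
  [2.75,-0.45,3,0,0,-0.109,1],
  [2.75,-0.45,7,0,0,-0.109,1],
  [2.75,-0.45,11,0,0,-0.109,1],
  [2.75,-0.45,14,0,0,-0.109,1],
])

```text
clock: 7.75
position: [0.4905, 0.259, 0.0808]
tool_rot: [-3.139, 0.001, 1.831]
force: [1.1, 0.6, -0.2]
grip_width: 0.0855
finger_force: 0.0
```

```bash
python3 -c "
from h import *
go([-450,23,12],105.33);go([-420,23,12],105.33)"
```

```text
t 7.75 grill mm [-447.4   22.6   80.8] rot [-1.798e+02  1.000e-01  1.049e+02] F(grill) [-0.3  1.2 -0.2] w 0.0855 ff 0.0
to [-450, 23, 12] 105.33 row [0.26 0.06 6.88] [-0.003  0.001 -0.007]
t 7.75 grill mm [-447.4   22.6   80.8] rot [-1.798e+02  1.000e-01  1.049e+02] F(grill) [-0.3  1.2 -0.2] w 0.0855 ff 0.0
to [-420, 23, 12] 105.33 row [-2.74  0.08  6.88] [-0.003  0.001 -0.007]
```

play_rows([
  [0.25,0.05,3,0,0,-0.007,1],
  [0.25,0.05,5.5,0,0,-0.007,1],
  [0.25,0.05,6.7,0,0,-0.007,1],
  [0.25,0.05,6.7,0,0,-0.007,1],
  [0.25,0.05,6.7,0,0,-0.007,1],
])

```text
clock: 8.25
position: [0.4918, 0.2623, 0.0173]
tool_rot: [3.141, 0.0, 1.838]
force: [-0.1, -0.4, 0.5]
grip_width: 0.0852
finger_force: 0.0
```

play_rows([
  [-0.5,0,0,0,0,0,1],
  [-1,0,0,0,0,0,1],
  [-1.5,0,0,0,0,0,1],
  [-2,0,0,0,0,0,1],
  [-2.5,0,0,0,0,0,1],
])

```text
clock: 8.75
position: [0.4984, 0.2379, 0.017]
tool_rot: [3.141, -0.0, 1.839]
force: [-0.6, -0.3, -0.4]
grip_width: 0.0851
finger_force: 0.0
```

Run:
```python
from h import *
from workcell import viewer
state()
p,d=viewer.grab_frame('side');cv2.imwrite('pics/s3.png',cv2.resize(p[150:360,120:400,::-1],None,fx=2.8,fy=2.8))
```

```text
t 8.75 grill mm [-425.    24.7   17. ] rot [180.   -0.  105.3] F(grill) [ 0.1 -0.6 -0.4] w 0.0851 ff 0.0
```

View pics/s3.png

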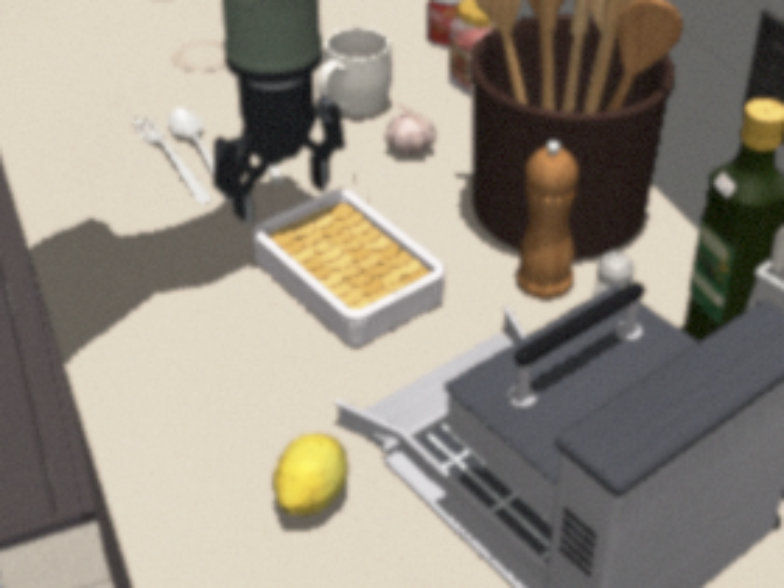

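The fingers stand level behind the dish's rear wall, at crop (245,205) and (320,180), and the way to the mouth is clear. I'll lower slightly and begin a slightly diagonal push.

play_rows([
  [0,0,0.3,0,0,0,1],
  [0,0,0.6,0,0,0,1],
  [-0.4,0,0.6,0,0,0,1],
  [-0.8,0,0.6,0,0,0,1],
  [-1.2,0,0.6,0,0,0,1],
])

```text
clock: 9.3
position: [0.5014, 0.2265, 0.0108]
tool_rot: [-3.142, -0.0, 1.839]
force: [-0.9, 2.3, -0.6]
grip_width: 0.0858
finger_force: 1.2
```

play_rows([
  [-0.5,-0.08,0,0,0,0,1],
  [-1,-0.18,0,0,0,0,1],
  [-1.5,-0.28,0,0,0,0,1],
  [-2,-0.38,0,0,0,0,1],
  [-2.5,-0.48,0,0,0,0,1],
])

```text
clock: 9.8
position: [0.5033, 0.201, 0.0108]
tool_rot: [-3.142, -0.0, 1.839]
force: [-0.1, 3.5, -1.4]
grip_width: 0.0853
finger_force: 1.4
```

```bash
cat >> h.py <<'E'
def dish():
    from workcell import viewer
    s,Rt=state()
    p,d=viewer.grab_frame('top');np.savez('pics/t.npz',p=p,d=d,**viewer.camera_info('top'))
    W,p,ok=cloud('pics/t.npz');g=G.inv().apply((W-O).reshape(-1,3)).reshape(W.shape)*1000
    hsv=cv2.cvtColor(p,cv2.COLOR_RGB2HSV)
    yel=ok&(hsv[...,1]>70)&(hsv[...,0]>12)&(hsv[...,0]<32)&(abs(g[...,1])<90)&(g[...,0]>-420)&(g[...,2]>15)&(g[...,2]<90)
    n,l,st,c=cv2.connectedComponentsWithStats(yel.astype(np.uint8));k=1+np.argmax(st[1:,4]);q=g[l==k]
    r=cv2.minAreaRect(q[:,:2].astype(np.float32))
    f=np.linalg.lstsq(np.c_[q[:,:2]-q[:,:2].mean(0),np.ones(len(q))],q[:,2],rcond=None)[0]
    print('gratin rect',np.round(r[0],1),np.round(r[1],1),round(r[2],2),'z',f[2].round(1),'slope deg',np.degrees(f[:2]).round(1),'xmax/min',np.percentile(q[:,0],[.5,99.5]).round(1))
E
python3 -c "
from h import *
dish()"
```

```text
t 9.8 grill mm [-388.1   19.7   10.8] rot [-180.    -0.   105.4] F(grill) [-3.4  0.8 -1.4] w 0.0853 ff 1.4
gratin rect [-276.5   19.5] [140.9 101.8] 0.15 z 33.0 slope deg [ 0.  -0.4] xmax/min [-342.5 -207.2]
```

It is pushing nicely and the yaw stays at about 0.

play_rows([
  [-0.6,-0.13,0,0,0,0,1],
  [-1.2,-0.26,0,0,0,0,1],
  [-1.8,-0.39,0,0,0,0,1],
  [-2.4,-0.52,0,0,0,0,1],
  [-3,-0.65,0,0,0,0,1],
])

```text
clock: 10.35
position: [0.5051, 0.1702, 0.0108]
tool_rot: [3.142, 0.0, 1.839]
force: [0.3, 2.9, -0.2]
grip_width: 0.0857
finger_force: 1.6
```

play_rows([
  [-0.6,-0.13,0,0,0,0,1],
  [-1.2,-0.26,0,0,0,0,1],
  [-1.8,-0.39,0,0,0,0,1],
  [-2.4,-0.52,0,0,0,0,1],
  [-3,-0.65,0,0,0,0,1],
])

```text
clock: 10.85
position: [0.5066, 0.1397, 0.0107]
tool_rot: [-3.141, -0.0, 1.839]
force: [-0.5, 4.9, -2.3]
grip_width: 0.0852
finger_force: 2.2
```

```bash
python3 -c "
from h import *
dish()"
```

```text
t 10.85 grill mm [-328.1    6.6   10.7] rot [-180.    -0.   105.4] F(grill) [-4.8  0.8 -2.3] w 0.0852 ff 2.2
gratin rect [-205.1    6.4] [102.1 118.2] 89.8 z 36.6 slope deg [ 1.6 -0.5] xmax/min [-259.2 -146.6]
```

play_rows([
  [-0.6,-0.12,0,0,0,0,1],
  [-1.2,-0.24,0,0,0,0,1],
  [-1.8,-0.36,0,0,0,0,1],
  [-2.4,-0.48,0,0,0,0,1],
  [-3,-0.6,0,0,0,0,1],
])

```text
clock: 11.4
position: [0.5088, 0.1091, 0.0107]
tool_rot: [-3.141, 0.0, 1.839]
force: [0.3, 3.7, -2.9]
grip_width: 0.0852
finger_force: 1.9
```

play_rows([
  [-0.6,0,0,0,0,0,1],
  [-1.2,0,0,0,0,0,1],
  [-1.8,0,0,0,0,0,1],
  [-2.4,0,0,0,0,0,1],
  [-3,0,0,0,0,0,1],
])

```text
clock: 11.9
position: [0.517, 0.0801, 0.0108]
tool_rot: [-3.142, 0.0, 1.839]
force: [-1.1, 2.3, -1.4]
grip_width: 0.085
finger_force: 1.5
```

```bash
python3 -c "
from h import *
dish()"
```

```text
t 11.9 grill mm [-267.9    0.8   10.8] rot [-180.     0.   105.3] F(grill) [-2.6 -0.5 -1.4] w 0.085 ff 1.5
gratin rect [-130.2    0.3] [101.9  88.1] 89.57 z 48.2 slope deg [ 6.8 -0.3] xmax/min [-172.  -87.]
```

play_rows([
  [-0.5,0,0,0,0,0,1],
  [-1,0,0,0,0,0,1],
  [-1.5,0,0,0,0,0,1],
  [-2,0,0,0,0,0,1],
  [-2.5,0,0,0,0,0,1],
])

```text
clock: 12.45
position: [0.5235, 0.0562, 0.0108]
tool_rot: [-3.142, -0.0, 1.839]
force: [-0.5, 4.3, -1.6]
grip_width: 0.0852
finger_force: 1.9
```

play_rows([
  [-0.4,0,0,0,0,0,1],
  [-0.8,0,0,0,0,0,1],
  [-1.2,0,0,0,0,0,1],
  [-1.6,0,0,0,0,0,1],
  [-2,0,0,0,0,0,1],
])

```text
clock: 12.95
position: [0.5288, 0.0371, 0.0108]
tool_rot: [3.142, -0.0, 1.839]
force: [-0.9, 5.6, -0.6]
grip_width: 0.0851
finger_force: 2.5
```

Run:
```python
from h import *
from workcell import viewer
dish()
p,d=viewer.grab_frame('side');cv2.imwrite('pics/s4.png',cv2.resize(p[170:360,180:440,::-1],None,fx=3,fy=3))
```

```text
t 12.95 grill mm [-223.3    0.9   10.8] rot [180.   -0.  105.4] F(grill) [-5.6  0.6 -0.6] w 0.0851 ff 2.5
gratin rect [-74.5   0.6] [101.8  65.2] 89.58 z 56.9 slope deg [ 9.3 -0.2] xmax/min [-105.7  -42.7]
```

View pics/s4.png

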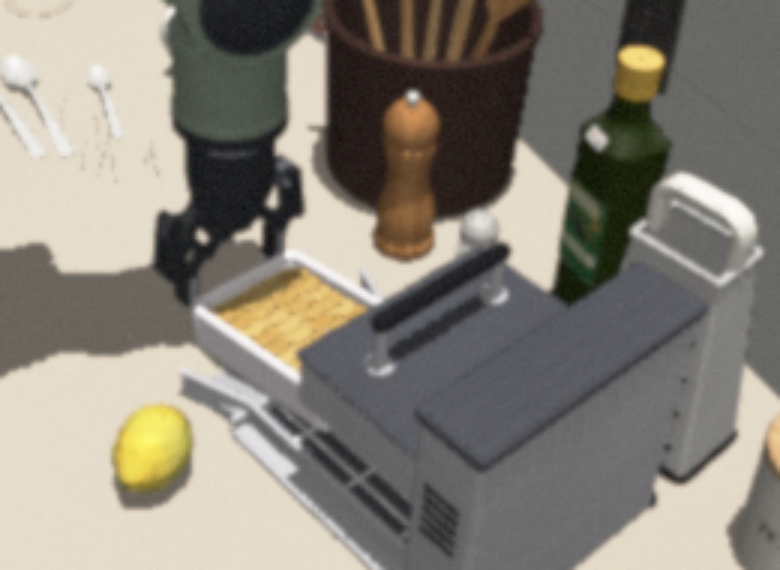

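The side view shows the dish climbing straight, its front just entering under the raised head (crop (330,340)) with room above. I'll continue slowly.

play_rows([
  [-0.35,0,0,0,0,0,1],
  [-0.7,0,0,0,0,0,1],
  [-1.05,0,0,0,0,0,1],
  [-1.4,0,0,0,0,0,1],
  [-1.75,0,0,0,0,0,1],
])

```text
clock: 13.55
position: [0.5333, 0.0208, 0.0108]
tool_rot: [-3.142, -0.0, 1.839]
force: [-2.6, 6.8, 1.3]
grip_width: 0.0856
finger_force: 3.3
```

play_rows([
  [-0.35,0,0,0,0,0,1],
  [-0.7,0,0,0,0,0,1],
  [-1.05,0,0,0,0,0,1],
  [-1.4,0,0,0,0,0,1],
  [-1.75,0,0,0,0,0,1],
])

```text
clock: 14.05
position: [0.538, 0.0044, 0.0109]
tool_rot: [3.142, -0.001, 1.84]
force: [-3.2, 10.2, 4.7]
grip_width: 0.0853
finger_force: 4.9
```

```bash
python3 -c "
from h import *
dish()"
```

```text
t 14.05 grill mm [-189.3    1.1   10.9] rot [ 1.800e+02 -1.000e-01  1.054e+02] F(grill) [-10.7  -0.4   4.7] w 0.0853 ff 4.9
gratin rect [-36.1   0.2] [103.7  39.1] 84.61 z 70.5 slope deg [15.4 -0.4] xmax/min [-58.2 -19.7]
```

The fingers' friction is holding the rear down (Fz +4.7 N) although the centre of mass is already past the lip. I'll raise the fingers gently so the rear can come up and the nose settle.

play_rows([
  [0.05,0,-0.3,0,0,0,1],
  [0.1,0,-0.6,0,0,0,1],
  [0.1,0,-0.9,0,0,0,1],
  [0.1,0,-1.2,0,0,0,1],
  [0.1,0,-1.5,0,0,0,1],
])

```text
clock: 14.6
position: [0.5378, 0.0044, 0.0261]
tool_rot: [3.142, 0.0, 1.839]
force: [-0.5, -0.3, 0.0]
grip_width: 0.0854
finger_force: 0.0
```

Run:
```python
from h import *
from workcell import viewer
dish()
p,d=viewer.grab_frame('side');cv2.imwrite('pics/s5.png',cv2.resize(p[220:340,220:380,::-1],None,fx=4.5,fy=4.5))
```

```text
t 14.6 grill mm [-189.4    0.9   26.1] rot [180.    0.  105.3] F(grill) [ 0.1 -0.6  0. ] w 0.0854 ff 0.0
gratin rect [-26.8   0.7] [102.2  37.4] 84.76 z 45.9 slope deg [-5.  -0.4] xmax/min [-48.5 -11.1]
```

View pics/s5.png

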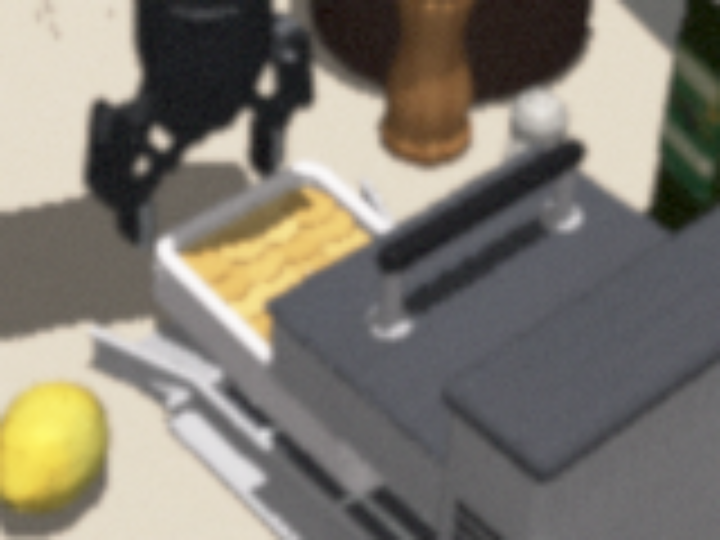

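The nose has settled onto the rack (slope −5°), the rear sits up on the lip, and the head is clear. I'll go on pushing.

play_rows([
  [-0.5,0,0,0,0,0,1],
  [-1,0,0,0,0,0,1],
  [-1.5,0,0,0,0,0,1],
  [-2,0,0,0,0,0,1],
  [-2.5,0,0,0,0,0,1],
])

```text
clock: 15.2
position: [0.5443, -0.02, 0.0256]
tool_rot: [-3.141, -0.0, 1.839]
force: [-1.5, 2.1, -2.6]
grip_width: 0.0856
finger_force: 1.2
```

play_rows([
  [-0.5,0,0,0,0,0,1],
  [-1,0,0,0,0,0,1],
  [-1.5,0,0,0,0,0,1],
  [-2,0,0,0,0,0,1],
  [-2.5,0,0,0,0,0,1],
])

```text
clock: 15.7
position: [0.5511, -0.0441, 0.0258]
tool_rot: [-3.142, 0.0, 1.839]
force: [-0.6, 2.3, -1.8]
grip_width: 0.0852
finger_force: 1.3
```

```bash
cat >> h.py <<'E'
def rear():
    from workcell import viewer
    s,Rt=state()
    for n in('top','side'):
        p,d=viewer.grab_frame(n);np.savez('pics/t.npz',p=p,d=d,**viewer.camera_info(n))
        W,p,ok=cloud('pics/t.npz');g=G.inv().apply((W-O).reshape(-1,3)).reshape(W.shape)*1000
        hsv=cv2.cvtColor(p,cv2.COLOR_RGB2HSV)
        m=ok&(g[...,0]>-200)&(g[...,0]<-35)&(abs(g[...,1])<72)&(g[...,2]>38)&(g[...,2]<75)&(hsv[...,2]>120)
        q=g[m]
        print(n,len(q),'x lo/hi',np.percentile(q[:,0],[1,99]).round(1),'y',np.percentile(q[:,1],[1,99]).round(1),'z',np.percentile(q[:,2],[2,50,98]).round(1))
E
python3 -c "
from h import *
rear()"
```

```text
t 15.7 grill mm [-139.1    0.9   25.8] rot [-180.     0.   105.4] F(grill) [-2.4  0.  -1.8] w 0.0852 ff 1.3Traceback (most recent call last):
  File "<string>", line 3, in <module>
    rear()
    ~~~~^^
  File "h.py", line 43, in rear
    print(n,len(q),'x lo/hi',np.percentile(q[:,0],[1,99]).round(1),'y',np.percentile(q[:,1],[1,99]).round(1),'z',np.percentile(q[:,2],[2,50,98]).round(1))
                             ~~~~~~~~~~~~~^^^^^^^^^^^^^^^
    return _quantile_unchecked(
        a, q, axis, out, overwrite_input, method, keepdims, weights)
    return _ureduce(a,
                    func=_quantile_ureduce_func,
    ...<5 lines>...
                    overwrite_input=overwrite_input,
                    method=method)
    r = func(a, **kwargs)
    result = _quantile(arr,
                       quantiles=q,
    ...<2 lines>...
                       out=out,
                       weights=wgt)
    slices_having_nans = np.isnan(arr[-1, ...])
                                  ~~~^^^^^^^^^
IndexError: index -1 is out of bounds for axis 0 with size 0
```

play_rows([
  [-0.5,0,0,0,0,0,1],
  [-1,0,0,0,0,0,1],
  [-1.5,0,0,0,0,0,1],
  [-2,0,0,0,0,0,1],
  [-2.5,0,0,0,0,0,1],
])

```text
clock: 16.25
position: [0.5577, -0.0683, 0.0257]
tool_rot: [-3.141, 0.0, 1.839]
force: [1.0, 1.3, -0.9]
grip_width: 0.0856
finger_force: 1.1
```

```bash
sed -i "s/('top','side')/('side',)/" h.py
python3 - <<'E'
from h import *
rear()
p=np.load('pics/t.npz')['p'];cv2.imwrite('pics/s6.png',cv2.resize(p[220:340,220:380,::-1],None,fx=4.5,fy=4.5))
E
```

```text
t 16.25 grill mm [-114.1    0.8   25.7] rot [-180.     0.   105.3] F(grill) [-1.   1.3 -0.9] w 0.0856 ff 1.1
side 202 x lo/hi [-122.9  -39.2] y [-61.1  49. ] z [38.7 57.4 62.2]
```

View pics/s6.png

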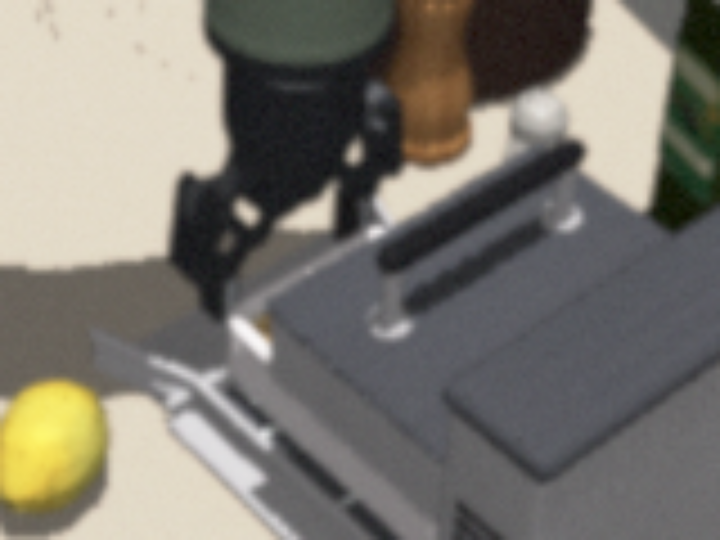

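The dish's rear is still riding on the lip (rim at z ≈ 60 mm, crop (245,335)). A last fine push follows.

play_rows([
  [-0.2,0,0,0,0,0,1],
  [-0.4,0,0,0,0,0,1],
  [-0.6,0,0,0,0,0,1],
  [-0.8,0,0,0,0,0,1],
  [-1.0,0,0,0,0,0,1],
])

```text
clock: 16.8
position: [0.5603, -0.0774, 0.0258]
tool_rot: [3.142, -0.0, 1.839]
force: [-1.1, 3.7, -0.2]
grip_width: 0.0853
finger_force: 1.7
```

```bash
python3 -c "
from h import *
rear()"
```

```text
t 16.8 grill mm [-104.6    1.    25.8] rot [180.   -0.  105.4] F(grill) [-3.9 -0.1 -0.2] w 0.0853 ff 1.7
side 86 x lo/hi [-117.1  -36.5] y [-60.6  41.6] z [38.7 48.3 57. ]
```

play_rows([
  [-0.1,0,0,0,0,0,1],
  [-0.2,0,0,0,0,0,1],
  [-0.3,0,0,0,0,0,1],
  [-0.35,0,0,0,0,0,1],
  [-0.35,0,0,0,0,0,1],
])

```text
clock: 17.35
position: [0.5612, -0.0809, 0.0258]
tool_rot: [3.142, 0.0, 1.839]
force: [-0.7, 2.0, -0.0]
grip_width: 0.0854
finger_force: 1.2
```

play_rows([
  [1,0,0,0,0,0,1],
  [4,0,0,0,0,0,1],
  [7,0,-2,0,0,0,1],
  [10,0,-6,0,0,0,1],
  [12,0,-11,0,0,0,1],
])

```text
clock: 17.85
position: [0.5281, 0.036, 0.1325]
tool_rot: [-3.139, -0.001, 1.841]
force: [0.9, -0.2, 0.5]
grip_width: 0.0853
finger_force: 0.0
```

Run:
```python
from h import *
rear()
from workcell import viewer
p,d=viewer.grab_frame('top');np.savez('pics/t2.npz',p=p,d=d,**viewer.camera_info('top'))
W,p,ok=cloud('pics/t2.npz');g=G.inv().apply((W-O).reshape(-1,3)).reshape(W.shape)*1000
m=ok&(abs(g[...,1])<30)&(g[...,0]>-125)&(g[...,0]<-30)
for x in range(-112,-32,4):
    q=g[m&(abs(g[...,0]-x)<2)]
    print(x,len(q),np.percentile(q[:,2],[10,50,90]).round(1) if len(q) else '')
v,u=np.nonzero(m);print(u.min(),u.max(),v.min(),v.max())
a=cv2.resize(p[150:250,310:440,::-1],None,fx=4,fy=4)
pp=np.load('pics/t.npz')['p'][230:330,240:360,::-1]
b=cv2.resize(pp,(270,225))
b=cv2.copyMakeBorder(b,0,a.shape[0]-225,0,0,cv2.BORDER_CONSTANT)
cv2.imwrite('pics/s7.png',np.hstack([a,b]))
```

```text
t 17.85 grill mm [-2.225e+02 -1.000e-01  1.325e+02] rot [-179.9   -0.   105.5] F(grill) [0.4 0.8 0.5] w 0.0853 ff 0.0
side 72 x lo/hi [-89.7 -38. ] y [-60.7 -39.4] z [38.3 49.6 54. ]
-112 0 
-108 0 
-104 0 
-100 0 
-96 0 
-92 0 
-88 0 
-84 0 
-80 0 
-76 0 
-72 0 
-68 0 
-64 0 
-60 1 [46. 46. 46.]
-56 23 [41.9 44.8 46.3]
-52 25 [41.  44.2 46.6]
-48 32 [39.3 42.2 44.6]
-44 35 [40.4 43.3 46.8]
-40 30 [41.  43.9 47.1]
-36 25 [40.3 43.1 45.8]
361 374 202 224
```

View pics/s7.png

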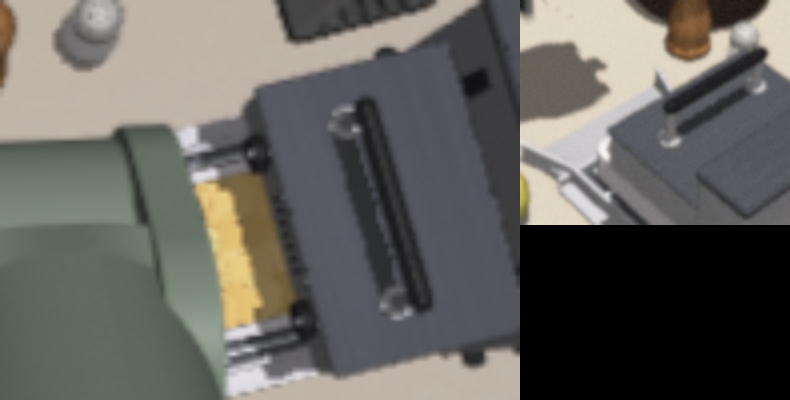

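The dish has dropped behind the lip and lies level: gratin at z ≈ 43 mm (33 + 10) and flat, rear rim at grill x ≈ −90, side edge at y ≈ −61. Back to the handle.

```bash
python3 -c "
from h import *
go([-150,0,260],15.33)"
```

```text
t 17.95 grill mm [-222.4    3.4  137.1] rot [179.6  -0.  105.5] F(grill) [ 0.   0.7 -2.3] w 0.0853 ff 0.0
to [-150, 0, 260] 15.33 row [ -7.24  -0.28 -12.29] [ 0.006 -0.006  1.575]
```

play_rows([
  [0,0,-4,0,0,0.14,1],
  [0,0,-8,0,0,0.28,1],
  [-2,-0.3,-12,0,0,0.42,1],
  [-5,-0.3,-12.3,0,0,0.56,1],
  [-7.2,-0.3,-12.3,0,0,0.71,1],
])

```text
clock: 18.45
position: [0.5466, -0.0379, 0.2567]
tool_rot: [3.139, -0.001, 1.123]
force: [0.7, 0.5, -0.1]
grip_width: 0.0853
finger_force: 0.0
```

```bash
python3 -c "
from h import *
go([21,0,250],15.4)"
```

```text
t 18.45 grill mm [-146.3   -1.8  256.7] rot [ 1.798e+02 -1.000e-01  6.430e+01] F(grill) [-0.3  0.8 -0.1] w 0.0853 ff 0.0
to [21, 0, 250] 15.4 row [-12.51  11.11   0.69] [ 0.002 -0.003  0.854]
```

play_rows([
  [-2.1,1.9,0,0,0,0.142,1],
  [-4.2,3.7,0,0,0,0.284,1],
  [-6.3,5.6,0,0,0,0.427,1],
  [-8.4,7.4,0,0,0,0.57,1],
  [-10.5,9.3,0,0,0,0.71,1],
])

```text
clock: 18.95
position: [0.5852, -0.1722, 0.2551]
tool_rot: [3.141, -0.0, 0.413]
force: [-0.2, 0.3, 0.6]
grip_width: 0.0852
finger_force: 0.0
```

```bash
python3 -c "
from h import *
go([21,0,250],15.4)"
```

```text
t 18.95 grill mm [-6.500e+00 -1.000e-01  2.551e+02] rot [180.   -0.   23.7] F(grill) [-0.3 -0.1  0.6] w 0.0852 ff 0.0
to [21, 0, 250] 15.4 row [-0.39  2.72  0.51] [ 0.    -0.     0.144]
```

play_rows([
  [-0.2,1.4,0,0,0,0.07,1],
  [-0.39,2.72,0,0,0,0.144,1],
  [-0.39,2.72,0,0,0,0.144,1],
  [-0.39,2.72,0,0,0,0.144,1],
  [-0.39,2.72,0,0,0,0.144,1],
])

```text
clock: 19.45
position: [0.5925, -0.1969, 0.2551]
tool_rot: [-3.141, -0.0, 0.277]
force: [0.1, -1.0, -0.4]
grip_width: 0.0852
finger_force: 0.0
```

Run:
```python
from h import *
go([21.5,0,175],15.4)
from workcell import viewer
p,d=viewer.grab_frame('top');np.savez('pics/t2.npz',p=p,d=d,**viewer.camera_info('top'))
W,p,ok=cloud('pics/t2.npz');g=G.inv().apply((W-O).reshape(-1,3)).reshape(W.shape)*1000
m=ok&(abs(g[...,1])<30)&(g[...,0]>-115)&(g[...,0]<-30)
for x in range(-112,-32,6):
    q=g[m&(abs(g[...,0]-x)<3)]
    print(x,len(q),np.percentile(q[:,2],[10,50,90]).round(1) if len(q) else '')
m=ok&(abs(g[...,1])<80)&(abs(g[...,0]+60)<18)&(g[...,2]>36)&(g[...,2]<65)
print('y range',np.percentile(g[m][:,1],[1,99]).round(1))
```

```text
t 19.45 grill mm [ 19.2   0.5 255.1] rot [-180.    -0.    15.9] F(grill) [ 1.  -0.2 -0.4] w 0.0852 ff 0.0
to [21.5, 0, 175] 15.4 row [-0.05  0.23  8.01] [-0.    -0.     0.008]
-112 46 [13.9 15.5 18.5]
-106 45 [15.5 17.6 20.1]
-100 35 [15.6 18.3 20.9]
-94 40 [ 4.3  7.1 11.1]
-88 157 [  7.9  50.7 626.5]
-82 166 [ 52.8 621.5 649.8]
-76 238 [ 40.3 623.7 656. ]
-70 276 [ 41.8 632.1 659.2]
-64 308 [ 43.7 639.5 661.9]
-58 354 [ 44.8 642.4 662.5]
-52 519 [323.4 602.3 662.1]
-46 583 [369.5 605.1 661.6]
-40 458 [ 48.5 635.8 663.1]
-34 359 [ 44.7 654.3 664.7]
y range [-58.6  58.5]
```

The dish is confirmed behind the lip and centred. Next: descend, grip and lower the head.

play_rows([
  [0,0.2,2.5,0,0,0,1],
  [0,0.25,5,0,0,0,1],
  [0,0.25,7,0,0,0,1],
  [0,0.25,8,0,0,0,1],
  [0,0.25,8,0,0,0,1],
], squeeze=60)

```text
clock: 20.0
position: [0.5929, -0.1996, 0.1744]
tool_rot: [-3.141, 0.001, 0.276]
force: [-0.1, 1.3, 0.0]
grip_width: 0.0851
finger_force: 0.0
```

play_rows([
  [0,0,0,0,0,0,-1],
  [0,0,0,0,0,0,-1],
  [0,0,0,0,0,0,-1],
  [0,0,0,0,0,0,-1],
  [0,0,0,0,0,0,-1],
])

```text
clock: 20.5
position: [0.5931, -0.1994, 0.1753]
tool_rot: [-3.14, -0.0, 0.275]
force: [-10.5, 31.9, 2.4]
grip_width: 0.0126
finger_force: 36.4
```

play_rows([
  [0,0,0.4,0,0,0,-1],
  [0,0,0.8,0,0,0,-1],
  [0,0,1.2,0,0,0,-1],
  [0,0,1.6,0,0,0,-1],
  [0,0,2,0,0,0,-1],
])

```text
clock: 21.0
position: [0.5931, -0.1991, 0.1551]
tool_rot: [-3.14, 0.0, 0.275]
force: [-3.2, 6.1, 4.8]
grip_width: 0.0117
finger_force: 58.4
```

```bash
python3 -c "
from h import *
state()"
```

```text
t 21.0 grill mm [ 21.5   0.4 155.1] rot [-179.9    0.    15.8] F(grill) [-6.7 -1.5  4.8] w 0.0117 ff 58.4
```

play_rows([
  [0,0,0.3,0,0,0,-1],
  [0,0,0.6,0,0,0,-1],
  [0,0,0.9,0,0,0,-1],
  [0,0,1.2,0,0,0,-1],
  [0,0,1.35,0,0,0,-1],
])

```text
clock: 21.5
position: [0.5931, -0.1991, 0.1415]
tool_rot: [-3.14, 0.0, 0.275]
force: [-2.0, 6.8, 3.8]
grip_width: 0.0122
finger_force: 58.5
```

play_rows([
  [0,0,0.05,0,0,0,-1],
  [0,0,0.1,0,0,0,-1],
  [0,0,0.15,0,0,0,-1],
  [0,0,0.2,0,0,0,-1],
  [0,0,0.2,0,0,0,-1],
])

```text
clock: 22.0
position: [0.5932, -0.1991, 0.1408]
tool_rot: [-3.14, -0.0, 0.275]
force: [-9.9, 9.5, 22.4]
grip_width: 0.0119
finger_force: 60.7
```

It is on the low stop (22 N, 34.5 mm down). I'll release and rise clear.

play_rows([
  [0,0,-0.1,0,0,0,-1],
  [0,0,-0.1,0,0,0,0],
  [0,0,-0.1,0,0,0,1],
  [0,0,-0.1,0,0,0,1],
  [0,0,-0.1,0,0,0,1],
])

```text
clock: 22.5
position: [0.5933, -0.2004, 0.1407]
tool_rot: [3.141, -0.0, 0.275]
force: [0.2, 0.1, -0.4]
grip_width: 0.0694
finger_force: 0.0
```

play_rows([
  [0,0,-1,0,0,0,1],
  [0,0,-4,0,0,0,1],
  [0,0,-7,0,0,0,1],
  [0,0,-11,0,0,0,1],
  [0,0,-12,0,0,0,1],
])

```text
clock: 23.0
position: [0.5943, -0.2013, 0.2654]
tool_rot: [3.139, -0.005, 0.274]
force: [0.1, -0.8, -0.6]
grip_width: 0.0855
finger_force: 0.0
```

Run:
```python
from h import *
state();rear()
from workcell import viewer
p,d=viewer.grab_frame('top');np.savez('pics/t2.npz',p=p,d=d,**viewer.camera_info('top'))
W,p,ok=cloud('pics/t2.npz');g=G.inv().apply((W-O).reshape(-1,3)).reshape(W.shape)*1000
m=ok&(abs(g[...,1])<85)&(abs(g[...,0]-35)<60)&(g[...,2]>90)&(g[...,2]<150);print('head top',np.percentile(g[m][:,2],[25,50,75]))
m=ok&(abs(g[...,1])<50)&(g[...,2]>40)&(g[...,2]<60)&(g[...,0]>-120)&(g[...,0]<-35)
print('dish x',np.percentile(g[m][:,0],[1,99]),'z',np.percentile(g[m&(g[...,0]>-78)][:,2],[10,50,90]),g[m].shape)
```

```text
t 23.0 grill mm [ 23.9   1.  265.4] rot [179.8  -0.3  15.7] F(grill) [ 0.8 -0.1 -0.6] w 0.0855 ff 0.0
t 23.0 grill mm [ 23.9   1.  265.4] rot [179.8  -0.3  15.7] F(grill) [ 0.8 -0.1 -0.6] w 0.0855 ff 0.0
side 201 x lo/hi [-90.7 -67.3] y [-59.9  55.3] z [39.5 50.3 54.4]
head top [112.89738616 114.06137445 115.32583546]
dish x [-90.85911502 -35.80364326] z [40.82449767 43.10133811 45.98698272] (624, 3)
```

The head top reads 114 mm (fully down is 113), the dish rear is at −90.8 mm so its centre is about 0, it lies level, and the robot is clear. I'll hand it in.

```bash
python3 -c "
from workcell import bot
print(bot.job_done())"
```

```text
the job is handed in; nothing more can be done
None
```

I handed the job in at about 23 s: the gratin lies level and centred on the rack behind the lip, the head is fully down and the robot is clear; no verdict came back, and I didn't re-measure the shaker, mill and mug at the end.

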